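Unload the curing box and complete the model terrace

TASK

Slide the lamp slider of the curing box fully to its off end, and only then lift the loose lid off by its knob and lay it flat, knob up, on the black build plate, leaving room beside it. Take the printed house out of the chamber (the chamber only leaves room at its gable ends), stand it upright on the build plate beside the lid and let go; then take it again by its front and back and stand it in the gap of the model terrace, square to its neighbours and with its front and back flush with theirs. Leave everything else on the table where it is, and do not let the house topple.

Things in the scene. Friction and masses are not known exactly. Their poses are not given: they have to be found in the camera images.
- curing_unit: Fixed curing box: white open-topped chamber, white apron in front. Origin: table level under the chamber's centre; x points from apron to chamber, y along the long side, z up. Chamber: outside 64 (x) by 128 (y), inside 52 by 116, walls 6, floor at z 8, rim at z 70 mm. Apron: x -92 to -32, y -64 to 64, flat top at z 40 mm, carries the lamp slider.
- lamp (a joint): Position of the lamp slider in m along the box's y axis: 0 = off, against the end stop at the -y end (by the shortest tick marks); 0.06 = full. It starts part way on and stays where left; it takes about 1.5 N to move.
- lamp_top (a point): Centre of the top of the slider's black cap. The cap is an upright block 24 (box x) by 18 (box y, along the track) by 34 mm tall, its top at 75 mm above the table, on the line x = -66 mm of the box, at y = -30 mm + the joint value.
- lid: Loose grey lid, about 0.14 kg: plate 68 (x) by 132 (y) by 5 mm, two ribs 5 mm high under it, round black knob in the middle on top. Origin: centre, at the bottom of the ribs; z up through the knob. Starts on the chamber, plate on the rim (origin 65 mm above the table), ribs inside with 2 mm play, axes along the box's. Laid on the build plate it stands on its ribs.
- lid_knob (a point): On the axis of the lid's knob at gripping height, 31 mm above the lid's origin (21 mm above the top of the lid's plate). The knob is 21 to 27 mm in diameter and stands 35 mm above the plate.
- house: Loose white printed house with pitched roof, about 0.07 kg: 40 (x, front to back) by 46 (y, gable to gable) mm, walls upright to 44 mm, ridge along y at 58 mm. Origin: centre of underside. Front and back are alike. Starts upright on the chamber's floor under the lid, x nearly along the box's x: about 6 mm free before front and back, at least 25 mm beyond each gable.
- plate: Fixed black build plate lying on the table, 235 (x) by 155 (y) mm, 3 mm thick, with a small tab at +x. Origin: centre of its underside.
- terrace: Fixed model terrace: a base 64 (x) by 160 (y) by 6 mm with two white houses, each 40 (x) by 46 (y) mm and 53 to 58 mm tall above the base, and a gap 54 mm wide (y) between them, open in front and behind. Origin: under the middle of the gap; y runs along the row.
- gap (a point): Middle of the terrace's gap, on top of the base, 6 mm above the table; axes as the terrace's. The house's origin belongs here, its y axis along the row (either way round).
- bottle: Bystander: clear drinks bottle with a cap, 62 mm across, 190 mm tall, close behind the curing box. Origin: centre of its underside.
- spool: Bystander: small filament spool lying flat, 72 mm across, 48 mm tall. Origin: centre of its underside.
- tower: Bystander: white printed lattice tower, base 46 by 46 mm, 108 mm tall, close behind the terrace. Origin: centre of its underside.
- star: Bystander: grey eight-pointed star, 54 mm across, 7 mm thick, lying flat. Origin: centre of its underside.
- pot: Bystander: open pen pot, 68 mm across, 85 mm tall. Origin: centre of its underside.
- scraper: Bystander: scraper 160 mm long lying along its x axis. Origin: centre of its underside.
- jar: Bystander: closed jar, 56 mm across, 70 mm tall. Origin: centre of its underside.
- bust: Bystander: white printed bust on a round foot, 52 mm across, 93 mm tall. Origin: centre of its underside.
Things that resemble listed ones, but are neither listed nor needed, are in the scene too. Leave any purple or turquoise look-alike of the curing_unit alone.

How it is judged:
By the outcome, as a careful person would: the job done as asked, in the order asked, and still so for the second after the job is handed in, with the robot touching nothing.
It also fails if it takes over 72 s, if anything falls off the work surface, if the arm or the gripper's body presses on something with over 40 N, if the wrist force passes 120 N, or if a joint passes its speed limit or range.

ROBOT

A 6-joint arm with a two-finger parallel gripper is mounted at the origin on the work surface. World frame = base frame: x ahead of the robot, y to its left, z up, the work surface at z = 0. Lengths are in m, angles in rad, forces in N, time in s.
With the tool pointing down it reaches from about 0.25 to 0.775 m from the base axis. Payload 4 kg.
Tool frame: the origin (TCP) lies midway between the tips of the shut fingers; the grasp point (between the pads) lies 19 mm behind it; z points along the fingers, y is the line along which they close (so a half turn about z gives the same grasp; the last joint's range is limited). The gripper opens to 94 mm and grips with 3 to 60 N. Pads are 16 mm wide; open, the fingers measure 119 mm over their backs; the gripper's body (75 mm by 177 mm) begins 78 mm behind the grasp point.
Start: joints at [1.001, 0.087, 1.371, -0, 1.684, -0.103], TCP at [0.248, 0.491, 0.206] pointing down, gripper open.
Joint ranges: [-3.1, 3.1], [-0.76, 2.03], [0.27, 2.55], [-1.08, 4.22], [0.17, 2.65], [-2.57, 2.57]. Speed limits (rad/s): [2.79, 2.79, 3.14, 3.14, 3.14, 3.14].

INTERFACE

Orientations are given as [roll, pitch, yaw] about the fixed x, y, z axes, in that order (R = Rz(yaw) Ry(pitch) Rx(roll)).
In Python, from bench import robot gives the robot as it stands. The module is installed in compiled form; this text tells all that it offers.
- The arm moves only by the tool arm_command, never from a script. Its argument "targets" is a list of rows, each a list of 4 numbers: the shift along the world's x, y, z as a fraction of full scale, then the turn about the world's z as a fraction of full scale. A call has 1 to 8 rows; each row is the pose to reach, as a shift and turn from the pose commanded when the call began; what a row does not reach only later rows make up. Full scale, the value 1, is 0.5 m for a shift and 120 degrees for a turn. A row lasts 1/12 s, in which the tool goes at most 41.7 mm and 7.16 degrees, less where a joint would pass 70% of its speed; a pose out of reach is approached as far as the arm can. A call with a number of a shift or a turn outside -1 to 1 is refused whole. A call with a gripper value outside its range is refused whole. "claw" is the closure, from 0 (fully open) to 1 (shut), set as the call begins (left out, the last holds). The fingers move at their own pace and stop on an object; the grip force is fixed at half the most. Time passes only in rows, so rows that repeat a pose let the fingers close. It gives the time, the measured TCP pose, the force, the opening and the grip force at its end, in the units of the state.
- robot.get_obs(): the state, without advancing time (a new reading comes with each control period).
- robot.snapshot(name): name is "scene" or "top"; returns the picture (384x512x3 uint8, red, green, blue); there is no depth.
- robot.camera_info(name): a dict with "vfov" (degrees; the focal length in pixels is half the picture's height over the tangent of half this angle, whatever the lens; pixels are square), "cx", "cy" (the principal point, pixels), "k1" (the pictures are not rectified: a ray, as slopes to the right and down, at radius r is drawn at 1 + k1 r^2 times it, then the intrinsics apply), "extrinsics" (4x4, takes a point from camera to world coordinates). Camera axes: x right, y up, looking along -z (the intrinsics and any distortion apply to the point x, -y, -z); pixel columns grow to the right and rows downward; lengths in m; the calibration is good to about 2 mm. A picture is of the moment at which its call begins. camera_info takes no time and is no camera call.
- robot.close_job(): hands the job in; it is judged then, once.
The state is a dict: "time": time; "joint_positions": joint angles; "qvel": joint speeds; "joint_torque": joint torques, N m; "tool_pos": TCP position; "ee_rot": TCP orientation; "wrist_force": force on the tool from outside, world axes, zero at the start; "wrist_torque": the same for the moment, N m; "width": finger opening in m; "finger_force": force on a finger pad.
Only numpy, scipy, OpenCV 4.12 (cv2) and the standard library are available. Lean on these libraries where they do the work, as an engineer would, in place of code of your own. Each camera call takes 0.05 s, during which the arm holds its last target. There are 200 camera calls.

## Working session

There is one attempt and no reset: what is moved stays moved. The work goes in short steps, Python scripts to look and compute and a tool call to move; the robot and the scene stay as the last step left them, time stands still between calls to the robot, and variables do not carry over. Pictures are saved under pics/ and viewed, at most 10 in all, crops included, and the job is handed in when it is done.

Besides the shell and the picture viewer there is one more tool, called as name(argument=value, ...) on one line, values as JSON. arm_command: Moves the arm, as the interface text tells. Shift numbers are shares of 0.5 m and turn numbers shares of 120 degrees, none past 1 either way. Its arguments: {"type":"object","properties":{"targets":{"type":"array"},"claw":{"type":"number"}},"required":["targets"]}

```bash
mkdir -p pics; cat > h.py <<'E'
import numpy as np, cv2
from bench import robot
def cam(n):
    c=robot.camera_info(n); f=192/np.tan(np.radians(c["vfov"])/2)
    return c,f,np.array(c["extrinsics"])
def ray(n,u,v):
    c,f,E=cam(n); d=np.array([(u-c["cx"])/f,(v-c["cy"])/f]); s=d.copy()
    for _ in range(30): s=d/(1+c["k1"]*(s@s))
    r=E[:3,:3]@np.array([s[0],-s[1],-1]); return E[:3,3],r
def onz(n,u,v,z):
    o,r=ray(n,u,v); return (o+r*(z-o[2])/r[2])[:2]
def proj(n,p):
    c,f,E=cam(n); q=E[:3,:3].T@(np.array(p)-E[:3,3]); s=np.array([q[0],-q[1]])/-q[2]
    s=s*(1+c["k1"]*(s@s)); return s*f+[c["cx"],c["cy"]]
def snap(n,name):
    im=cv2.cvtColor(robot.snapshot(n),cv2.COLOR_RGB2BGR); cv2.imwrite(f"pics/{name}.png",im); return im
E
python3 - <<'E'
from h import *
a=snap("scene","s0");b=snap("top","t0")
for n in("scene","top"):
    c=robot.camera_info(n);print(n,c["vfov"],c["cx"],c["cy"],c["k1"]);print(np.round(c["extrinsics"],3))
print(robot.get_obs())
E
```

```text
scene 56.72594608072662 257.3167603922098 186.09614653040978 0.01143081759522469
[[-0.862 -0.437  0.255  0.761]
 [ 0.506 -0.73   0.46   0.463]
 [-0.015  0.526  0.85   0.931]
 [ 0.     0.     0.     1.   ]]
top 56.80093526307696 255.33680820247739 188.36262737828346 -0.021806933273885505
[[ 0.021  0.999 -0.049  0.476]
 [-1.     0.02  -0.012  0.005]
 [-0.011  0.049  0.999  1.291]
 [ 0.     0.     0.     1.   ]]
{'time': 0.1, 'joint_positions': array([ 1.00088102e+00,  8.78743918e-02,  1.37206381e+00,  2.90282527e-05,
        1.68358654e+00, -1.03109572e-01]), 'qvel': array([-0.00098856, -0.00172505, -0.00376826,  0.00014489, -0.00138637,
       -0.00135365]), 'joint_torque': array([ 2.50818870e-03, -3.41244221e+01, -3.03303266e+01,  7.20758317e-02,
        3.02769360e-02, -1.06172772e-04]), 'tool_pos': array([0.24726117, 0.4907526 , 0.20444482]), 'ee_rot': array([-3.13967379e+00, -2.27561174e-04,  2.67478994e+00]), 'wrist_force': array([ 0.74809649, -0.29400469, -0.58608726]), 'wrist_torque': array([-0.02044168, -0.03536824,  0.02725626]), 'finger_force': 0.0, 'width': 0.09443248173489897}
```

View pics/t0.png

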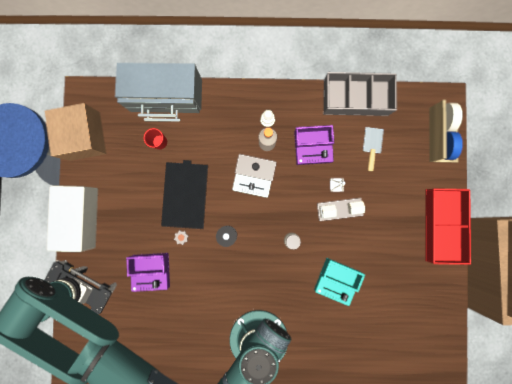

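View pics/s0.png

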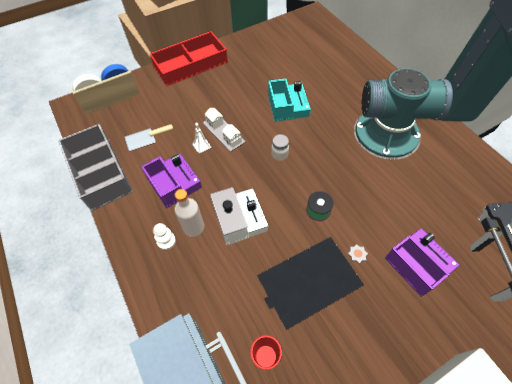

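The top view shows the white box with grey lid at (254,176), the black plate at (185,195) and the white terrace at (341,209). The tower is at (337,185), the bottle at (268,137), the spool at (227,236), the jar at (292,241) and the star at (181,238).

What could be taken for the curing box in the top view: purple (315,145), purple (148,271), turquoise (340,282), and white/grey (254,176). I choose the white/grey one. Next is a close crop to check it.

```bash
python3 - <<'E'
import cv2,numpy as np
t=cv2.imread("pics/t0.png");s=cv2.imread("pics/s0.png")
k=dict(fx=6,fy=6,interpolation=cv2.INTER_CUBIC)
A=cv2.resize(t[145:205,224:284],None,**k);B=cv2.resize(s[180:250,200:270],None,fx=36/7,fy=36/7,interpolation=cv2.INTER_CUBIC)
C=cv2.resize(t[175:230,310:375],None,fx=360/65,fy=360/65,interpolation=cv2.INTER_CUBIC)[:230];D=cv2.resize(s[100:155,195:255],None,fx=6,fy=6)[:230]
cv2.imwrite("pics/c0.png",np.vstack([np.hstack([A,B]),np.hstack([C,D])]))
E
```

```text
(no output)
```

View pics/c0.png

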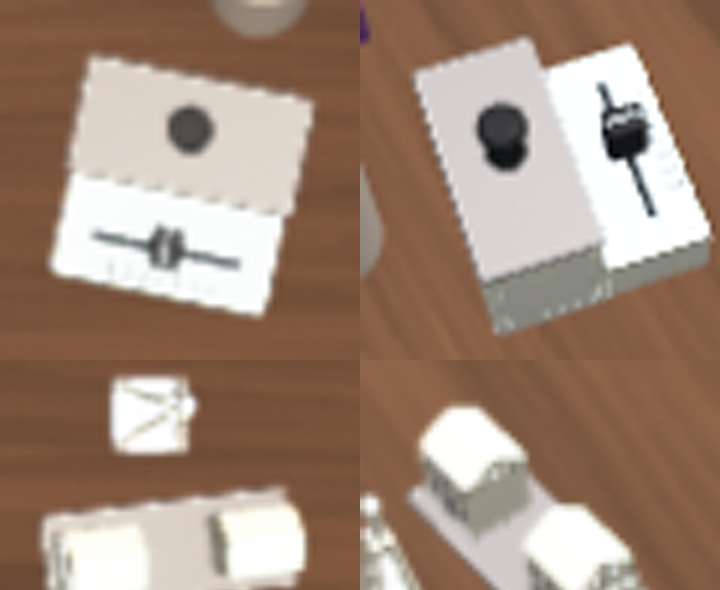

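The crop confirms the choice: grey lid with its black knob near top pixel (255.7,166.7), white apron with the cap near (251.7,186.2), about mid-track. The ticks shrink toward the right, so the off end is image right, which is world -y. The terrace base is greyish with a gap between two white houses.

```bash
cat >> h.py <<'E'
def rect(n,mask,z):
    cs,_=cv2.findContours(mask.astype(np.uint8),cv2.RETR_EXTERNAL,cv2.CHAIN_APPROX_NONE)
    c=max(cs,key=cv2.contourArea)[:,0]
    p=np.array([onz(n,u,v,z) for u,v in c])*1000
    return cv2.minAreaRect(p.astype(np.float32))
def win(m,x0,x1,y0,y1):
    k=np.zeros(m.shape,bool);k[y0:y1,x0:x1]=1;return m&k
E
python3 - <<'E'
from h import *
t=cv2.imread("pics/t0.png");s=cv2.imread("pics/s0.png")
for n,im,pts in(("t",t,dict(lid=(243,165),apron=(242,181),wood=(215,150),base=(340,213),hs=(327,211),hs2=(355,207),plate=(185,195),tower=(334,185),bottle=(263,140))),("s",s,dict(lid=(225,220),apron=(257,218),base=(222,130),hs=(214,115),tower=(202,140)))):
    for k,(u,v) in pts.items(): print(n,k,im[v,u],cv2.cvtColor(im[v:v+1,u:u+1],cv2.COLOR_BGR2HSV)[0,0])
H=cv2.cvtColor(t,cv2.COLOR_BGR2HSV).astype(int)
S,V=H[...,1],H[...,2]
print("lid+apron V>120,S<60",rect("top",win((V>130)&(S<70),225,285,150,205),.06))
print("lid",rect("top",win((V>150)&(S<70)&(V<238)&(S>12),225,285,150,200),.075))
print("apron",rect("top",win((V>238)&(S<14),225,285,160,205),.04))
print("plate",rect("top",win((V<70),155,215,150,240),.003))
print("terr",rect("top",win((V>130)&(S<70),312,370,194,225),.006))
print("tower",rect("top",win((V>150)&(S<70),328,347,175,195),.0))
def cen(m):
    v,u=np.nonzero(m); return u.mean(),v.mean()
kn=win((V<110)&(S<70),249,264,158,174);print("knob",cen(kn),onz("top",*cen(kn),.11)*1000)
cp=win((V<150)&(S<90),244,260,179,194);print("cap",cen(cp),onz("top",*cen(cp),.07)*1000)
print("cap rects", onz("top",251.7,186.2,.075))
for nm,(u,v),z in(("bottlecap",(267.5,132),.185),("spool",(227,236),.048),("jar",(292,241),.07),("star",(181,238),.007),("pot",(154,138),.085)): print(nm,onz("top",u,v,z)*1000)
E
```

```text
t lid [202 211 221] [ 14  22 221]
t apron [253 253 251] [ 90   2 253]
t wood [ 63  88 128] [ 12 129 128]
t base [201 210 221] [ 14  23 221]
t hs [253 254 254] [ 30   1 254]
t hs2 [251 254 254] [ 30   3 254]
t plate [48 46 45] [110  16  48]
t tower [254 254 254] [  0   0 254]
t bottle [188 206 221] [ 16  38 221]
s lid [209 210 216] [  4   8 216]
s apron [255 254 252] [100   3 255]
s base [229 235 239] [ 18  11 239]
s hs [254 255 255] [ 30   1 255]
s tower [255 255 255] [  0   0 255]
lid+apron V>120,S<60 ((580.7392578125, 27.502944946289062), (135.50863647460938, 132.43203735351562), 79.28658294677734)
lid ((581.143310546875, 26.716339111328125), (133.0314178466797, 128.44851684570312), 80.09175109863281)
apron ((547.9637451171875, 33.772438049316406), (125.5152816772461, 57.74726867675781), 79.0868148803711)
plate ((515.704833984375, 279.0200500488281), (152.63868713378906, 243.89634704589844), 87.48710632324219)
terr ((471.20599365234375, -289.28228759765625), (66.07347869873047, 170.46754455566406), 8.273283958435059)
tower ((559.1133422851562, -278.0526123046875), (47.36655807495117, 54.85406494140625), 1.1715686321258545)
knob (np.float64(255.05263157894737), np.float64(166.07894736842104)) [608.02212685  21.59158184]
cap (np.float64(250.71794871794873), np.float64(186.23076923076923)) [542.50902129  35.61922611]
cap rects [0.54240989 0.03212691]
bottlecap [707.99925691 -16.3314818 ]
spool [368.27542869 115.11704868]
jar [ 358.0400751  -109.46379895]
star [353.75989099 284.78706185]
pot [701.17789387 371.87925769]
```

arm_command(targets=[[0.295, -0.457, 0, 0.066], [0.295, -0.457, 0, 0.066], [0.295, -0.457, 0, 0.066], [0.295, -0.457, 0, 0.066], [0.295, -0.457, 0, 0.066], [0.295, -0.457, 0, 0.066], [0.295, -0.457, 0, 0.066], [0.295, -0.457, 0, 0.066]])

```text
time: 0.77
tool_pos: [0.397, 0.2588, 0.2049]
ee_rot: [-3.14, 0.001, 2.807]
wrist_force: [-0.3, 0.5, 0.4]
width: 0.0937
finger_force: 0.0
```

arm_command(targets=[[0.295, -0.457, 0, 0.066], [0.295, -0.457, 0, 0.066], [0.295, -0.457, 0, 0.066], [0.295, -0.457, 0, 0.066], [0.295, -0.457, 0, 0.066], [0.295, -0.457, 0, 0.066], [0.295, -0.457, 0, 0.066], [0.295, -0.457, 0, 0.066]])

```text
time: 1.43
tool_pos: [0.5443, 0.0305, 0.204]
ee_rot: [-3.14, -0.001, 2.946]
wrist_force: [-0.0, 0.2, -0.2]
width: 0.0942
finger_force: 0.0
```

arm_command(targets=[[-0.002, 0.004, -0.15, 0], [-0.003, 0.004, -0.27, 0], [-0.003, 0.004, -0.305, 0], [-0.003, 0.004, -0.305, 0], [-0.003, 0.004, -0.305, 0], [-0.003, 0.004, -0.305, 0]])

```text
time: 1.93
tool_pos: [0.5393, 0.0375, 0.0515]
ee_rot: [-3.141, -0.005, 2.953]
wrist_force: [0.7, -0.2, 0.3]
width: 0.0937
finger_force: 0.0
```

arm_command(claw=1, targets=[[0, 0, 0, 0], [0, 0, 0, 0], [0, 0, 0, 0], [0, 0, 0, 0], [0, 0, 0, 0], [0, 0, 0, 0], [0, 0, 0, 0], [0, 0, 0, 0]])

```text
time: 2.6
tool_pos: [0.541, 0.0361, 0.0531]
ee_rot: [3.141, 0.0, 2.951]
wrist_force: [0.6, -0.9, 0.5]
width: 0.0439
finger_force: 0.0
```

arm_command(targets=[[0, 0, 0, 0], [0, 0, 0, 0], [0, 0, 0, 0], [0, 0, 0, 0], [0, 0, 0, 0], [0, 0, 0, 0], [0, 0, 0, 0]])

```text
time: 3.18
tool_pos: [0.541, 0.0363, 0.0529]
ee_rot: [3.141, -0.0, 2.951]
wrist_force: [0.7, 0.5, 0.1]
width: 0.0177
finger_force: 30.0
```

arm_command(targets=[[-0.005, -0.025, 0, 0], [-0.01, -0.05, 0, 0], [-0.0104, -0.054, 0, 0], [-0.0104, -0.054, 0, 0], [-0.0104, -0.054, 0, 0]])

```text
time: 3.6
tool_pos: [0.5356, 0.0079, 0.0529]
ee_rot: [-3.14, -0.0, 2.95]
wrist_force: [0.3, -1.6, -1.6]
width: 0.0182
finger_force: 30.0
```

arm_command(targets=[[-0.0004, -0.002, 0, 0], [-0.0008, -0.004, 0, 0], [-0.0008, -0.004, 0, 0], [-0.0008, -0.004, 0, 0]])

```text
time: 3.93
tool_pos: [0.5356, 0.0079, 0.0529]
ee_rot: [3.14, 0.0, 2.952]
wrist_force: [1.8, 3.0, -3.0]
width: 0.0178
finger_force: 30.0
```

arm_command(targets=[[-0.0004, -0.002, 0, 0], [-0.0004, -0.002, 0, 0], [-0.0004, -0.002, 0, 0]])

```text
time: 4.18
tool_pos: [0.5356, 0.0078, 0.0529]
ee_rot: [3.139, 0.0, 2.952]
wrist_force: [3.6, 5.8, -2.3]
width: 0.0178
finger_force: 30.0
```

arm_command(targets=[[-0.001, -0.005, 0, 0], [-0.001, -0.005, 0, 0], [-0.001, -0.005, 0, 0], [-0.001, -0.005, 0, 0]])

```text
time: 4.52
tool_pos: [0.5356, 0.0076, 0.0529]
ee_rot: [3.134, 0.001, 2.952]
wrist_force: [2.6, 12.1, -3.1]
width: 0.0176
finger_force: 30.0
```

```bash
python3 -c "
from h import *
s=snap('scene','s1')
print(proj('scene',[.5356,.0079,.075]))
cv2.imwrite('pics/s1c.png',cv2.resize(s[170:260,180:290],None,fx=6,fy=6,interpolation=cv2.INTER_CUBIC))"
```

```text
[248.91964502 193.05125856]
```

arm_command(targets=[[0.001, 0.006, 0, 0], [0.001, 0.006, 0, 0], [0.001, 0.006, 0, 0]])

```text
time: 4.82
tool_pos: [0.5356, 0.0078, 0.0529]
ee_rot: [3.14, 0.0, 2.952]
wrist_force: [3.4, 6.1, -2.4]
width: 0.0178
finger_force: 30.0
```

arm_command(claw=0, targets=[[0, 0, 0, 0], [0, 0, 0, 0], [0, 0, 0, 0], [0, 0, 0, 0], [0, 0, 0, 0], [0, 0, 0, 0], [0, 0, 0.08, 0], [0, 0, 0.16, 0]])

```text
time: 5.48
tool_pos: [0.5324, 0.0067, 0.1304]
ee_rot: [-3.141, -0.009, 2.951]
wrist_force: [0.6, 0.5, 1.1]
width: 0.0678
finger_force: 0.0
```

arm_command(targets=[[-0.1, 0.15, 0.12, 0], [-0.15, 0.25, 0.2, 0], [-0.2, 0.35, 0.2, 0], [-0.2, 0.4, 0.2, 0], [-0.2, 0.4, 0.2, 0], [-0.2, 0.4, 0.2, 0], [-0.2, 0.4, 0.2, 0]])

```text
time: 6.07
tool_pos: [0.4336, 0.2121, 0.2365]
ee_rot: [3.136, 0.003, 2.959]
wrist_force: [-0.1, -0.5, -0.0]
width: 0.0943
finger_force: 0.0
```

```bash
python3 - <<'E'
from h import *
t=snap("top","t1");s=snap("scene","s1")
k=dict(fx=6,fy=6,interpolation=cv2.INTER_CUBIC)
cv2.imwrite("pics/c1.png",np.hstack([cv2.resize(t[145:205,224:284],None,**k),cv2.resize(s[180:250,200:270],None,fx=36/7,fy=36/7,interpolation=cv2.INTER_CUBIC)]))
E
```

```text
(no output)
```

View pics/c1.png

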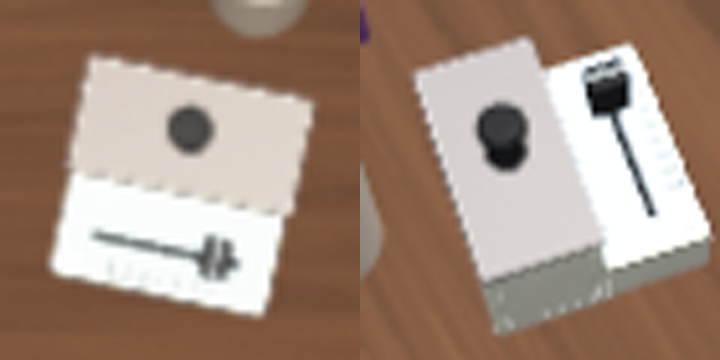

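The slider cap now sits at the right, off end of its track, at crop (218,258) or top (260,188). Next I compare that vision position with the gripped one to get the bias for the knob.

```bash
python3 - <<'E'
from h import *
s=cv2.imread("pics/s1.png")
print("cap top",onz("top",224+218/6,145+258/6,.075), "scene",onz("scene",200+607*0+ (607-360)*7/36,180+70*7/36,.075))
print("knob top",onz("top",224+190/6,145+130/6,.11),"scene",onz("scene",200+(502-360)*7/36,180+127*7/36,.11))
print(robot.get_obs()["tool_pos"],robot.get_obs()["ee_rot"])
E
```

```text
cap top [0.53683506 0.00239685] scene [0.5386389  0.00819876]
knob top [0.60609119 0.01949927] scene [0.61057457 0.02864931]
[0.43499093 0.20756634 0.23376465] [3.14144320e+00 1.87396713e-03 2.95445030e+00]
```

arm_command(targets=[[0.345, -0.366, 0, 0], [0.345, -0.366, 0, 0], [0.345, -0.366, 0, 0], [0.345, -0.366, 0, 0], [0.345, -0.366, 0, 0], [0.345, -0.366, 0, 0], [0.345, -0.366, 0, 0], [0.345, -0.366, -0.04, 0]])

```text
time: 6.83
tool_pos: [0.6105, 0.0188, 0.2145]
ee_rot: [-3.141, 0.004, 2.945]
wrist_force: [-0.4, -0.1, 0.7]
width: 0.0941
finger_force: 0.0
```

arm_command(targets=[[0, 0, -0.08, 0], [0, 0, -0.16, 0], [0, 0, -0.22, 0], [0, 0, -0.22, 0], [0, 0, -0.22, 0], [0, 0, -0.22, 0]])

```text
time: 7.33
tool_pos: [0.6087, 0.0227, 0.1049]
ee_rot: [3.141, 0.003, 2.95]
wrist_force: [1.3, -0.1, 1.3]
width: 0.0939
finger_force: 0.0
```

arm_command(targets=[[-0.002, 0.004, -0.024, 0], [-0.002, 0.004, -0.048, 0], [-0.002, 0.004, -0.048, 0], [-0.002, 0.004, -0.048, 0]])

```text
time: 7.67
tool_pos: [0.6062, 0.0258, 0.0784]
ee_rot: [-3.141, -0.001, 2.952]
wrist_force: [-1.1, -0.2, 0.4]
width: 0.0942
finger_force: 0.0
```

arm_command(claw=1, targets=[[0, 0, 0, 0], [0, 0, 0, 0], [0, 0, 0, 0], [0, 0, 0, 0], [0, 0, 0, 0], [0, 0, 0, 0], [0, 0, 0, 0], [0, 0, 0, 0]])

```text
time: 8.33
tool_pos: [0.6067, 0.0257, 0.079]
ee_rot: [3.142, 0.0, 2.951]
wrist_force: [-0.7, 0.2, 0.2]
width: 0.0438
finger_force: 0.0
```

arm_command(targets=[[0, 0, 0, 0], [0, 0, 0, 0], [0, 0, 0, 0], [0, 0, 0, 0], [0, 0, 0, 0], [0, 0, 0, 0]])

```text
time: 8.83
tool_pos: [0.6067, 0.0254, 0.079]
ee_rot: [-3.141, -0.0, 2.951]
wrist_force: [-0.3, -1.8, 0.1]
width: 0.0257
finger_force: 30.0
```

arm_command(targets=[[0, 0, 0.02, 0], [0, 0, 0.06, 0], [0, 0, 0.12, 0], [0, 0, 0.18, 0], [0, 0, 0.18, 0], [0, 0, 0.18, 0]])

```text
time: 9.33
tool_pos: [0.6081, 0.0259, 0.172]
ee_rot: [3.14, 0.006, 2.951]
wrist_force: [-0.6, 0.6, -2.5]
width: 0.0254
finger_force: 30.0
```

```bash
python3 - <<'E'
from h import *
t=snap("top","t2");s=snap("scene","s2")
k=dict(fx=5,fy=5,interpolation=cv2.INTER_CUBIC)
cv2.imwrite("pics/c2.png",np.hstack([cv2.resize(t[120:200,224:294],None,**k),cv2.resize(s[170:250,190:270],None,**k)]))
E
```

```text
(no output)
```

View pics/c2.png

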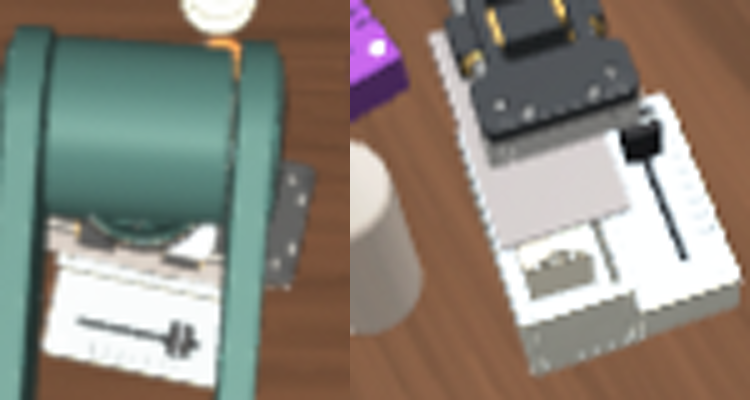

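The lid is off and hangs level from the gripper. In the scene crop the house shows in the open chamber at about (555,270). I measure the plate and terrace in both views now.

```bash
python3 - <<'E'
from h import *
for n,f,w,wt in(("top","t0",(155,215,150,240),(312,370,194,225)),("scene","s0",(255,368,232,330),(200,248,100,152))):
    im=cv2.imread(f"pics/{f}.png");H=cv2.cvtColor(im,cv2.COLOR_BGR2HSV).astype(int);S,V=H[...,1],H[...,2]
    m=win(V<70,*w).astype(np.uint8); m2=cv2.morphologyEx(m,cv2.MORPH_OPEN,np.ones((9,9)))
    print(n,"plate",rect(n,m2>0,.003))
    # white roofs of the terrace
    m=win((V>244)&(S<12),*wt).astype(np.uint8)
    k,l,st,c=cv2.connectedComponentsWithStats(m)
    for i in range(1,k):
        if st[i,4]>30: print(n,"roof",st[i],c[i],onz(n,*c[i],.055)*1000,rect(n,l==i,.055))
    m=win((V>120)&(S<70),*wt); print(n,"base",rect(n,m,.006))
E
```

```text
top plate ((510.55963134765625, 279.2387390136719), (152.6254425048828, 233.58432006835938), 87.49549865722656)
top roof [351 202  14  12 131] [357.2519084  207.64885496] [ 476.44792908 -335.39521802] ((476.89306640625, -336.8457336425781), (37.900333404541016, 43.391021728515625), 6.839906215667725)
top roof [323 206  14  12 136] [329.22794118 211.46323529] [ 461.23855657 -238.28356513] ((461.14306640625, -239.1695556640625), (38.09764099121094, 45.17453384399414), 1.1837784051895142)
top base ((471.20599365234375, -289.28228759765625), (66.07347869873047, 170.46754455566406), 8.273283958435059)
scene plate ((516.5711059570312, 281.7032165527344), (151.96609497070312, 243.6792449951172), 87.46353149414062)
scene roof [206 108  16  13 123] [212.31707317 113.63414634] [ 482.96203431 -331.22448773] ((483.31982421875, -331.88519287109375), (38.7023811340332, 50.16093063354492), 8.77478313446045)
scene roof [223 125  17  14 134] [230.03731343 130.55970149] [ 466.98404624 -236.27127036] ((466.9418029785156, -237.66143798828125), (37.42158126831055, 51.66889953613281), 8.720364570617676)
scene roof [200 134   9  18  82] [202.52439024 144.40243902] [ 567.37646168 -231.02305132] ((559.4973754882812, -236.96536254882812), (68.52752685546875, 24.856775283813477), 64.44490814208984)
scene base ((470.3487243652344, -303.43060302734375), (75.85540771484375, 200.5162353515625), 9.379971504211426)
```

arm_command(targets=[[-0.006, 0.05, 0.01, 0.01], [-0.018, 0.13, 0.01, 0.02], [-0.026, 0.21, 0.01, 0.03], [-0.034, 0.29, 0.01, 0.04], [-0.042, 0.37, 0.01, 0.05], [-0.048, 0.44, 0.01, 0.06], [-0.053, 0.49, 0.01, 0.07], [-0.054, 0.504, 0.01, 0.07]])

```text
time: 10.1
tool_pos: [0.5772, 0.2817, 0.1706]
ee_rot: [3.142, -0.006, 3.103]
wrist_force: [1.2, -0.7, -1.8]
width: 0.0254
finger_force: 30.0
```

arm_command(targets=[[0, 0, -0.04, 0], [0, 0, -0.11, 0], [0, 0, -0.18, 0], [0, 0, -0.25, 0], [0, 0, -0.25, 0], [0, 0, -0.25, 0]])

```text
time: 10.6
tool_pos: [0.5769, 0.2758, 0.0447]
ee_rot: [-3.138, -0.009, 3.097]
wrist_force: [0.2, 0.8, -0.6]
width: 0.0252
finger_force: 30.0
```

arm_command(targets=[[0.004, 0, -0.02, 0], [0.006, 0, -0.04, 0], [0.006, 0, -0.05, 0], [0.006, 0, -0.05, 0], [0.006, 0, -0.05, 0]])

```text
time: 11.02
tool_pos: [0.583, 0.2777, 0.0244]
ee_rot: [3.141, 0.0, 3.098]
wrist_force: [-0.2, 1.3, -1.5]
width: 0.0256
finger_force: 30.0
```

arm_command(targets=[[0, 0, -0.003, 0], [0, 0, -0.006, 0], [0, 0, -0.006, 0], [0, 0, -0.006, 0]])

```text
time: 11.35
tool_pos: [0.5828, 0.2777, 0.0212]
ee_rot: [3.141, 0.0, 3.098]
wrist_force: [-0.4, -0.2, -1.8]
width: 0.0255
finger_force: 30.0
```

arm_command(targets=[[0, 0, -0.004, 0], [0, 0, -0.007, 0], [0, 0, -0.007, 0], [0, 0, -0.007, 0]])

```text
time: 11.68
tool_pos: [0.5826, 0.2776, 0.0173]
ee_rot: [-3.141, -0.0, 3.098]
wrist_force: [0.1, 0.3, -1.8]
width: 0.026
finger_force: 30.0
```

arm_command(targets=[[0, 0, -0.002, 0], [0, 0, -0.002, 0], [0, 0, -0.002, 0]])

```text
time: 11.93
tool_pos: [0.5828, 0.2777, 0.017]
ee_rot: [3.141, 0.0, 3.098]
wrist_force: [-1.4, -0.4, 1.8]
width: 0.0256
finger_force: 30.0
```

arm_command(claw=0, targets=[[0, 0, 0, 0], [0, 0, 0, 0], [0, 0, 0, 0], [0, 0, 0, 0], [0, 0, 0, 0], [0, 0, 0.05, 0], [0, 0, 0.12, 0], [0, 0, 0.2, 0]])

```text
time: 12.6
tool_pos: [0.5809, 0.277, 0.1145]
ee_rot: [-3.139, -0.006, 3.098]
wrist_force: [0.3, 0.4, 0.9]
width: 0.0754
finger_force: 0.0
```

arm_command(targets=[[0, 0, 0.08, 0], [0, 0, 0.16, 0], [-0.08, 0, 0.22, -0.07], [-0.16, 0, 0.22, -0.07], [-0.24, 0, 0.22, -0.07], [-0.24, 0, 0.22, -0.07]])

```text
time: 13.1
tool_pos: [0.4568, 0.2777, 0.2272]
ee_rot: [3.142, -0.003, 2.954]
wrist_force: [0.3, -0.1, -0.6]
width: 0.0939
finger_force: 0.0
```

```bash
python3 - <<'E'
from h import *
t=snap("top","t3");s=snap("scene","s3")
k=dict(interpolation=cv2.INTER_CUBIC)
a=cv2.resize(t[145:205,224:284],(360,360),**k);b=cv2.resize(s[180:250,200:270],(360,360),**k)
c=cv2.resize(t[140:240,150:240],(216,240),**k);d=cv2.resize(s[210:330,240:380],(280,240),**k)
o=np.zeros((600,720,3),np.uint8);o[:360]=np.hstack([a,b]);o[360:,:216]=c;o[360:,216:496]=d
cv2.imwrite("pics/c3.png",o)
E
```

```text
(no output)
```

View pics/c3.png

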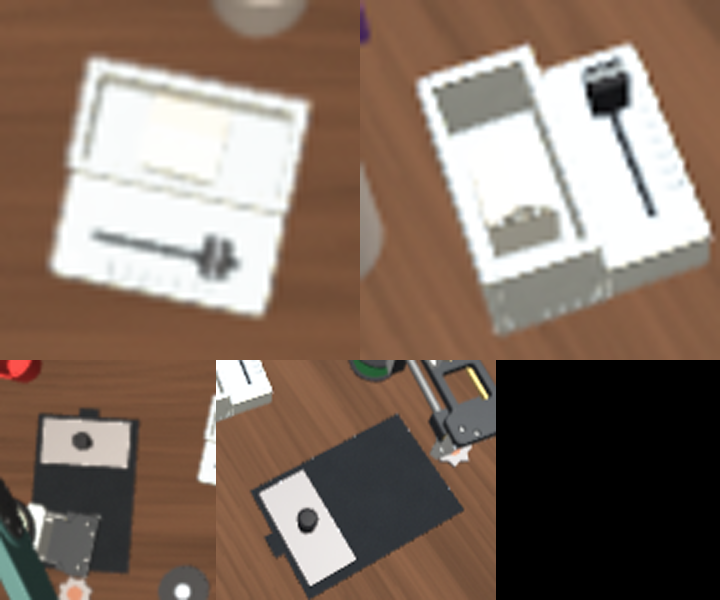

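The lid lies flat, knob up, at the far (tab) end of the plate, with room in front. The house sits near the chamber's middle, gables at about crop x 147 and 226. I measure it now.

```bash
python3 - <<'E'
from h import *
t=cv2.imread("pics/t3.png").astype(int); s=cv2.imread("pics/s3.png").astype(int)
w=t[155:180,238:278]; d=w[...,2]-w[...,0]
print(d[10]); print(w[10,:,0])
m=win((t[...,2]-t[...,0]>=6)&(t[...,1]>240),240,274,158,178)
v,u=np.nonzero(m);print(len(u),u.mean(),v.mean(),onz("top",u.mean(),v.mean(),.06)*1000, rect("top",m,.06))
# chamber outline
H=cv2.cvtColor(t.astype(np.uint8),cv2.COLOR_BGR2HSV).astype(int)
print("box outline",rect("top",win((H[...,2]>110)&(H[...,1]<70),225,285,150,205),.055))
E
```

```text
[ 0  3 -3 -2 -2 -2 -2 -2 -2 -1  2  5  6  7  8  9  9  9  9 10  9 10 10 12
  3 -2 -2 -2 -2 -2 -3 -3 -1  1  2 -2 -2 32 61 62]
[227 176 241 251 252 251 251 251 251 251 250 249 248 247 246 245 245 245
 245 244 245 244 244 241 242 251 251 251 250 249 249 247 237 222 215 243
 242 112  56  56]
63 255.26984126984127 164.66666666666666 [618.57868545  21.64843231] ((620.1973266601562, 21.490930557250977), (44.816749572753906, 16.115142822265625), 77.02687072753906)
box outline ((580.6895751953125, 28.679283142089844), (134.6233367919922, 131.63258361816406), 79.16734313964844)
```

arm_command(claw=0.255, targets=[[0.3, -0.5, 0, 0], [0.3, -0.5, 0, 0], [0.3, -0.5, 0, 0], [0.3, -0.5, 0, 0], [0.3, -0.5, 0, 0], [0.3, -0.5, 0, 0], [0.3, -0.5, 0, 0], [0.3, -0.5, 0, 0]])

```text
time: 13.87
tool_pos: [0.6167, 0.0196, 0.2241]
ee_rot: [-3.138, 0.0, 2.942]
wrist_force: [-1.0, 0.5, -1.2]
width: 0.07
finger_force: 0.0
```

arm_command(targets=[[0, 0, -0.08, 0], [0, 0, -0.16, 0], [0, 0, -0.22, 0], [0, 0, -0.22, 0], [0, 0, -0.22, 0], [0, 0, -0.22, 0], [0, 0, -0.22, 0]])

```text
time: 14.45
tool_pos: [0.6151, 0.0276, 0.12]
ee_rot: [3.141, 0.006, 2.951]
wrist_force: [0.3, -0.1, -0.5]
width: 0.07
finger_force: 0.0
```

arm_command(targets=[[-0.014, -0.001, 0, 0], [-0.014, -0.001, -0.02, 0], [-0.014, -0.001, -0.08, 0], [-0.014, -0.001, -0.12, 0], [-0.014, -0.001, -0.12, 0], [-0.014, -0.001, -0.12, 0]])

```text
time: 14.95
tool_pos: [0.6047, 0.0273, 0.0556]
ee_rot: [-3.141, -0.002, 2.951]
wrist_force: [0.7, 0.5, -0.0]
width: 0.0702
finger_force: 0.0
```

arm_command(targets=[[0, 0, -0.04, 0], [0, 0, -0.075, 0], [0, 0, -0.075, 0], [0, 0, -0.075, 0]])

```text
time: 15.28
tool_pos: [0.606, 0.0272, 0.02]
ee_rot: [3.141, 0.001, 2.951]
wrist_force: [-0.3, 0.2, 0.5]
width: 0.0701
finger_force: 0.0
```

arm_command(claw=1, targets=[[0, 0, 0, 0], [0, 0, 0, 0], [0, 0, 0, 0], [0, 0, 0, 0], [0, 0, 0, 0], [0, 0, 0, 0], [0, 0, 0, 0], [0, 0, 0, 0]])

```text
time: 15.95
tool_pos: [0.6066, 0.0272, 0.0203]
ee_rot: [3.141, 0.002, 2.951]
wrist_force: [-1.4, 1.0, 6.2]
width: 0.0456
finger_force: 29.8
```

arm_command(targets=[[0, 0, 0.02, 0], [0, 0, 0.06, 0], [0, 0, 0.12, 0], [0, 0, 0.18, 0], [0, 0, 0.24, 0], [0, 0, 0.24, 0], [0, 0, 0.24, 0]])

```text
time: 16.53
tool_pos: [0.6069, 0.0271, 0.1414]
ee_rot: [3.141, 0.005, 2.951]
wrist_force: [-0.5, 0.2, -0.3]
width: 0.0458
finger_force: 29.7
```

arm_command(targets=[[-0.03, 0.05, 0, 0.01], [-0.07, 0.12, 0, 0.02], [-0.11, 0.19, 0, 0.03], [-0.15, 0.26, 0, 0.04], [-0.19, 0.33, 0, 0.05], [-0.23, 0.4, 0, 0.06], [-0.27, 0.47, 0, 0.07], [-0.29, 0.512, 0, 0.07]])

```text
time: 17.2
tool_pos: [0.4568, 0.2855, 0.1363]
ee_rot: [-3.141, -0.005, 3.101]
wrist_force: [0.5, -0.2, -0.8]
width: 0.0459
finger_force: 29.7
```

arm_command(targets=[[0, 0, -0.04, 0], [0, 0, -0.1, 0], [0, 0, -0.16, 0], [0, 0, -0.21, 0], [0, 0, -0.21, 0], [0, 0, -0.21, 0]])

```text
time: 17.7
tool_pos: [0.4581, 0.2819, 0.0307]
ee_rot: [-3.138, -0.007, 3.098]
wrist_force: [0.1, 0.1, -0.0]
width: 0.0459
finger_force: 29.7
```

arm_command(targets=[[0.004, 0, -0.01, 0], [0.004, 0, -0.02, 0], [0.004, 0, -0.028, 0], [0.004, 0, -0.028, 0], [0.004, 0, -0.028, 0]])

```text
time: 18.12
tool_pos: [0.463, 0.2832, 0.0204]
ee_rot: [3.141, 0.001, 3.098]
wrist_force: [-0.5, -0.5, -0.3]
width: 0.0458
finger_force: 29.7
```

arm_command(targets=[[0, 0, 0, 0], [0, 0, -0.003, 0], [0, 0, -0.003, 0], [0, 0, -0.003, 0]])

```text
time: 18.45
tool_pos: [0.4627, 0.2832, 0.0186]
ee_rot: [3.141, 0.0, 3.098]
wrist_force: [0.2, 1.1, -0.6]
width: 0.0463
finger_force: 29.7
```

arm_command(targets=[[0, 0, -0.003, 0], [0, 0, -0.005, 0], [0, 0, -0.005, 0], [0, 0, -0.005, 0]])

```text
time: 18.78
tool_pos: [0.4626, 0.2831, 0.0158]
ee_rot: [-3.141, -0.0, 3.098]
wrist_force: [0.9, -0.1, 0.1]
width: 0.046
finger_force: 29.7
```

arm_command(targets=[[0, 0, -0.002, 0], [0, 0, -0.002, 0], [0, 0, -0.002, 0]])

```text
time: 19.03
tool_pos: [0.4629, 0.2833, 0.0153]
ee_rot: [3.141, 0.0, 3.098]
wrist_force: [-0.4, -1.2, 0.4]
width: 0.0458
finger_force: 29.8
```

arm_command(targets=[[0, 0, -0.002, 0], [0, 0, -0.002, 0], [0, 0, -0.002, 0]])

```text
time: 19.28
tool_pos: [0.4629, 0.2832, 0.0153]
ee_rot: [3.141, 0.001, 3.098]
wrist_force: [-2.4, -0.5, 6.2]
width: 0.046
finger_force: 29.8
```

arm_command(claw=0, targets=[[0, 0, 0.001, 0], [0, 0, 0.001, 0], [0, 0, 0.001, 0], [0, 0, 0.001, 0], [0, 0, 0.001, 0], [0, 0, 0.001, 0], [0, 0, 0.05, 0], [0, 0, 0.12, 0]])

```text
time: 19.95
tool_pos: [0.4596, 0.2816, 0.0702]
ee_rot: [-3.137, -0.009, 3.098]
wrist_force: [0.8, -0.5, 0.2]
width: 0.0929
finger_force: 0.0
```

arm_command(targets=[[0, 0, 0.08, 0], [0, 0, 0.13, -0.06], [0, 0, 0.13, -0.12], [0, 0, 0.13, -0.18], [0, 0, 0.13, -0.24], [0, 0, 0.13, -0.3], [0, 0, 0.13, -0.36], [0, 0, 0.13, -0.42]])

```text
time: 20.62
tool_pos: [0.4627, 0.2831, 0.1389]
ee_rot: [-3.141, -0.0, 2.217]
wrist_force: [0.4, -0.1, 0.1]
width: 0.0938
finger_force: 0.0
```

arm_command(targets=[[0, 0, 0, -0.06], [0, 0, 0, -0.12], [0, 0, 0, -0.18], [0, 0, 0, -0.24], [0, 0, 0, -0.3], [0, 0, 0, -0.33], [0, 0, 0, -0.33], [0, 0, 0, -0.33]])

```text
time: 21.28
tool_pos: [0.4627, 0.2831, 0.1389]
ee_rot: [-3.141, 0.0, 1.534]
wrist_force: [-0.2, -0.3, 1.1]
width: 0.0941
finger_force: 0.0
```

```bash
python3 - <<'E'
from h import *
t=snap("top","t4");s=snap("scene","s4")
k=dict(interpolation=cv2.INTER_CUBIC)
cv2.imwrite("pics/c4.png",np.hstack([cv2.resize(t[140:240,140:240],(400,400),**k),cv2.resize(s[210:330,250:370],(400,400),**k)]))
E
```

```text
(no output)
```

View pics/c4.png

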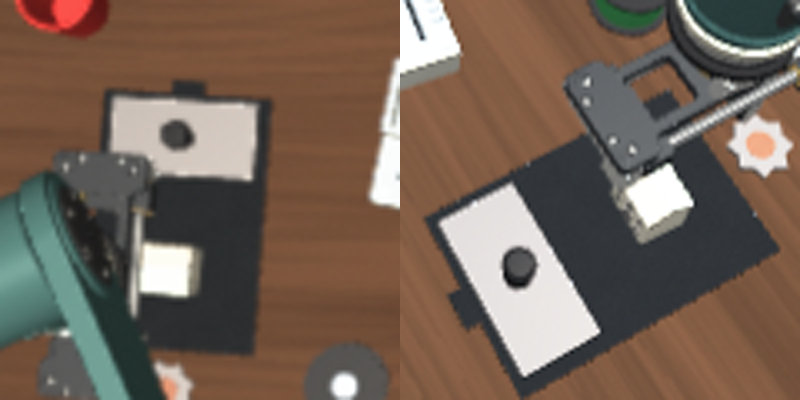

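The house stands upright on the plate, beside the lid and free of the gripper (scene crop (655,205)). Next I take it by its front and back.

arm_command(targets=[[0, 0, -0.04, -0.003], [0, 0, -0.1, -0.003], [0, 0, -0.16, -0.003], [0, 0, -0.19, -0.003], [0, 0, -0.19, -0.003], [0, 0, -0.19, -0.003]])

```text
time: 21.88
tool_pos: [0.4621, 0.2829, 0.0433]
ee_rot: [-3.14, 0.001, 1.526]
wrist_force: [1.3, -0.6, 0.1]
width: 0.0941
finger_force: 0.0
```

arm_command(targets=[[0, 0, -0.02, 0], [0, 0, -0.045, 0], [0, 0, -0.045, 0], [0, 0, -0.045, 0]])

```text
time: 22.22
tool_pos: [0.4631, 0.2833, 0.0221]
ee_rot: [3.141, -0.0, 1.526]
wrist_force: [0.7, -0.8, 0.2]
width: 0.0937
finger_force: 0.0
```

arm_command(claw=1, targets=[[0, 0, 0, 0], [0, 0, 0, 0], [0, 0, 0, 0], [0, 0, 0, 0], [0, 0, 0, 0], [0, 0, 0, 0], [0, 0, 0, 0], [0, 0, 0, 0]])

```text
time: 22.88
tool_pos: [0.4628, 0.2832, 0.0215]
ee_rot: [3.141, -0.0, 1.525]
wrist_force: [0.7, 0.0, -0.3]
width: 0.044
finger_force: 0.1
```

arm_command(targets=[[0, 0, 0, 0], [0, 0, 0, 0], [0, 0, 0, 0], [0, 0, 0, 0]])

```text
time: 23.22
tool_pos: [0.4628, 0.2832, 0.0215]
ee_rot: [3.141, -0.0, 1.525]
wrist_force: [0.4, -0.6, 0.6]
width: 0.0396
finger_force: 30.0
```

```bash
python3 - <<'E'
from h import *
def hsv(f):
    im=cv2.imread(f"pics/{f}.png");H=cv2.cvtColor(im,cv2.COLOR_BGR2HSV).astype(int);return H[...,1],H[...,2]
for n,f,w in(("top","t4",(164,207,160,190)),("top","t3",(164,207,160,190)),("scene","s3",(255,345,260,330)),("scene","s4",(255,345,260,330))):
    S,V=hsv(f); m=win((V>120)&(S<70),*w); m=cv2.morphologyEx(m.astype(np.uint8),cv2.MORPH_CLOSE,np.ones((9,9)))>0
    v,u=np.nonzero(m); print(n,"lid",rect(n,m,.013), onz(n,u.mean(),v.mean(),.013)*1000)
S,V=hsv("t3"); m=win((V<110)&(S<70),249,264,178,196)
for f,b in(("t1",(252,268,180,196)),):
    S,V=hsv(f);m=win((V<140)&(S<90),*b);v,u=np.nonzero(m);k=u>255
    print("cap top",onz("top",u[k].mean(),v[k].mean(),.07)*1000,k.sum())
# terrace base, top view: edge columns profile
t=cv2.imread("pics/t3.png");g=cv2.cvtColor(t,cv2.COLOR_BGR2GRAY)
print("base rows",g[196:224:1,[338,340,342,344]].T.tolist())
print("row cols",g[209,315:370].tolist())
S,V=hsv("t3")
m=win((V>120)&(S<70),312,370,194,225)
v,u=np.nonzero(m)
for c in range(320,365,4): 
    r=v[u==c]; print(c,r.min(),r.max(),end="; ")
E
```

```text
top lid ((584.911865234375, 275.134765625), (131.63307189941406, 67.83870697021484), 87.72982025146484) [585.63051919 273.2033239 ]
top lid ((585.0203857421875, 275.1304626464844), (131.63307189941406, 67.62149047851562), 87.72982025146484) [584.8848295  275.15254693]
scene lid ((586.5061645507812, 277.7049865722656), (132.15353393554688, 68.11012268066406), 87.96623229980469) [586.98816098 280.72419414]
scene lid ((586.5061645507812, 277.7049865722656), (132.15353393554688, 68.11012268066406), 87.96623229980469) [561.69725045 281.0960124 ]
cap top [538.25008035   6.17495865] 25
base rows [[90, 93, 95, 97, 137, 215, 208, 207, 207, 208, 208, 208, 207, 208, 208, 208, 208, 208, 208, 208, 208, 211, 200, 107, 85, 87, 87, 86], [90, 94, 95, 97, 130, 200, 206, 207, 207, 207, 207, 207, 207, 208, 208, 208, 208, 208, 207, 208, 206, 193, 139, 91, 85, 87, 86, 86], [90, 94, 96, 109, 157, 201, 205, 206, 206, 207, 207, 207, 207, 207, 207, 207, 206, 207, 207, 207, 205, 186, 101, 83, 85, 88, 86, 86], [89, 92, 98, 131, 198, 206, 205, 206, 205, 206, 206, 206, 206, 206, 206, 207, 206, 207, 207, 206, 206, 190, 105, 83, 86, 86, 87, 86]]
row cols [91, 94, 124, 176, 177, 178, 230, 222, 250, 252, 252, 252, 252, 252, 252, 252, 252, 252, 253, 253, 251, 235, 212, 208, 208, 208, 208, 207, 207, 206, 206, 204, 191, 151, 125, 151, 231, 254, 254, 254, 254, 254, 254, 254, 254, 254, 254, 254, 254, 243, 130, 94, 94, 94, 94]
320 203 220; 324 202 220; 328 202 219; 332 201 219; 336 200 218; 340 200 218; 344 200 217; 348 199 217; 352 199 216; 356 198 216; 360 198 215; 364 205 212;
```

arm_command(targets=[[0, 0, 0.02, 0], [0, 0, 0.08, 0], [0, 0, 0.15, 0], [0, 0, 0.22, 0], [0, -0.03, 0.27, 0.01], [0, -0.09, 0.28, 0.02], [0, -0.16, 0.28, 0.03], [0, -0.23, 0.28, 0.04]])

```text
time: 23.88
tool_pos: [0.463, 0.1675, 0.1635]
ee_rot: [3.139, -0.0, 1.612]
wrist_force: [0.6, -0.2, -1.4]
width: 0.0398
finger_force: 30.0
```

arm_command(targets=[[0, -0.07, 0, 0.01], [0, -0.14, 0, 0.02], [0, -0.21, 0, 0.03], [0, -0.28, 0, 0.04], [0, -0.35, 0, 0.05], [0, -0.42, 0, 0.056], [0, -0.49, 0, 0.056], [0, -0.56, 0, 0.056]])

```text
time: 24.55
tool_pos: [0.4623, -0.1134, 0.1624]
ee_rot: [3.141, 0.0, 1.726]
wrist_force: [0.5, -0.5, -0.6]
width: 0.0395
finger_force: 30.0
```

```bash
python3 - <<'E'
from h import *
for z in(.006,):print("gap base mid",onz("top",343.2,208.6,z)*1000)
s=cv2.imread("pics/s3.png")
cv2.imwrite("pics/c5.png",cv2.resize(s[98:160,192:262],None,fx=8,fy=8,interpolation=cv2.INTER_CUBIC))
E
```

```text
gap base mid [ 472.01303554 -298.20309027]
```

View pics/c5.png

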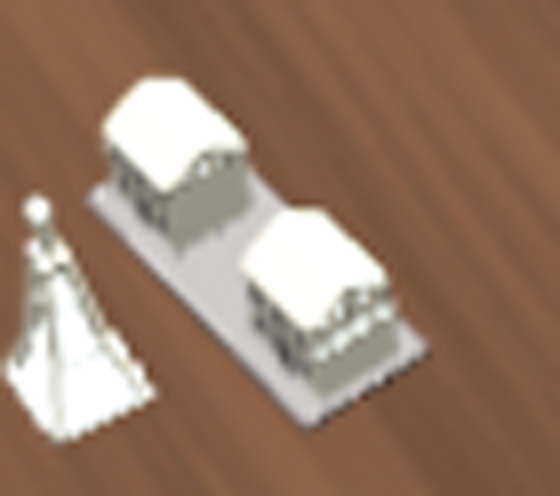

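The scene crop shows the terrace base corners at (310,425), (428,347) and (90,195), the far house's foot corner at (182,252) and the near house's at (318,395). The held house isn't in this older picture.

```bash
python3 - <<'E'
from h import *
P={k:onz("scene",192+x/8-.44,98+y/8-.44,.006)*1000 for k,(x,y) in dict(C1=(310,424),C2=(428,347),C3=(90,195),H1=(182,251),H2=(318,394)).items()}
L=dict(C1=(32,80),C2=(-32,80),C3=(32,-80),H1=(20,-27),H2=(20,73))
A=np.array([P[k] for k in P]);B=np.array([L[k] for k in P],float)
def fit(A,B):
    a=A.mean(0);b=B.mean(0);U,S,Vt=np.linalg.svd((B-b).T@(A-a));R=Vt.T@np.diag([1,np.linalg.det(Vt.T@U.T)])@U.T
    return a-R@b,np.degrees(np.arctan2(R[1,0],R[0,0])),(A-(B@R.T+a-R@b)).round(1)
print(fit(A,B));print(A.round(1))
# top: base edges lines, in t3; columns between
im=cv2.imread("pics/t3.png");g=cv2.cvtColor(im,cv2.COLOR_BGR2GRAY).astype(float)
E1=[];E2=[]
for c in range(321,360):
    col=g[:,c]
    for E,r0,r1,th in((E1,192,207,150),(E2,224,211,148)):
        st=1 if r1>r0 else -1
        for r in range(r0,r1,st):
            if col[r]<th<=col[r+st]: E.append(onz("top",c,r+st*(th-col[r])/(col[r+st]-col[r]),.006)*1000);break
for E in(E1,E2):
    E=np.array(E);p=np.polyfit(E[:,1],E[:,0],1);r=E[:,0]-np.polyval(p,E[:,1]);k=abs(r)<3;p=np.polyfit(E[k,1],E[k,0],1)
    print("edge x at y=-290:",np.polyval(p,-290),"yaw",-np.degrees(np.arctan(p[0])),k.sum())
E
```

```text
(array([ 470.08565073, -284.8593516 ]), np.float64(7.954627452164719), array([[-0.9,  1.2],
       [ 1.6,  0. ],
       [-0. ,  1.5],
       [-0.6, -0.6],
       [-0.1, -2.1]]))
[[ 489.8 -200. ]
 [ 428.9 -210. ]
 [ 512.8 -358.2]
 [ 493.  -309.4]
 [ 479.7 -211.9]]
edge x at y=-290: 503.12535220018935 yaw 7.975846175017608 39
edge x at y=-290: 438.4938373417898 yaw 8.569651143752326 39
```

arm_command(targets=[[0.003, -0.06, 0, -0.002], [0.006, -0.13, 0, -0.004], [0.009, -0.2, 0, -0.006], [0.011, -0.27, 0, -0.006], [0.013, -0.32, 0, -0.006], [0.013, -0.342, -0.03, -0.006], [0.013, -0.342, -0.08, -0.006], [0.013, -0.342, -0.1, -0.006]])

```text
time: 25.22
tool_pos: [0.4678, -0.2829, 0.109]
ee_rot: [-3.139, -0.003, 1.712]
wrist_force: [-0.7, 0.1, -0.5]
width: 0.0399
finger_force: 30.0
```

arm_command(targets=[[0, 0, 0, 0], [0, 0, 0, 0], [0, 0, 0, 0]])

```text
time: 25.47
tool_pos: [0.4699, -0.2827, 0.113]
ee_rot: [3.14, 0.001, 1.715]
wrist_force: [0.1, -0.3, -0.5]
width: 0.0399
finger_force: 30.0
```

```bash
python3 - <<'E'
from h import *
s=snap("scene","s6");t=snap("top","t6");k=dict(interpolation=cv2.INTER_CUBIC)
cv2.imwrite("pics/c6.png",np.hstack([cv2.resize(s[88:158,192:262],(560,560),**k)]))
o=robot.get_obs();print(o["tool_pos"],o["ee_rot"])
E
```

```text
[ 0.47015255 -0.28290533  0.1134033 ] [3.13931224e+00 2.20774113e-03 1.71481453e+00]
```

View pics/c6.png

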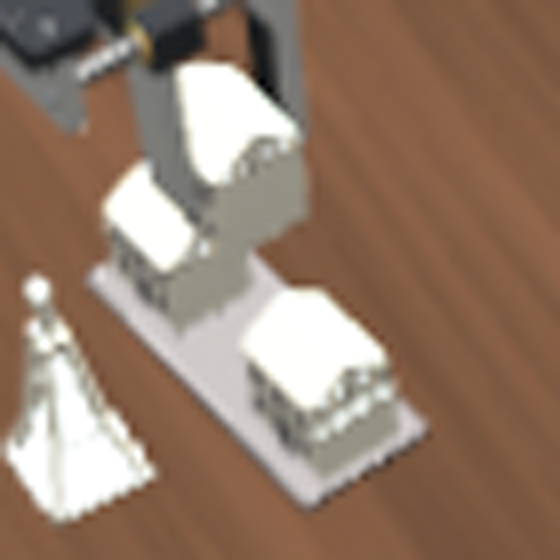

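```bash
python3 - <<'E'
from h import *
def pt(x,y,z): return onz("scene",192+x/8-.44,88+y/8-.44,z)*1000
a=np.radians(8.25);R=np.array([[np.cos(a),-np.sin(a)],[np.sin(a),np.cos(a)]])
h=np.array([470.15,-282.9])+R@[-20,23]
print("held corner seen",pt(307,217,.095),"expected",h)
for k,(p,l) in dict(H2r=((398,433),(-20,73)),H2l=((318,475),(20,73)),H1l=((182,332),(20,-27)),C1=((310,504),(32,80)),C2=((428,427),(-32,80)),C3=((90,275),(32,-80))).items():
    print(k,"centre",pt(*p,.006)-R@np.array(l))
E
```

```text
held corner seen [ 449.93310081 -262.07067665] expected [ 447.05664196 -263.00787054]
H2r centre [ 471.39536681 -283.0756596 ]
H2l centre [ 470.63565972 -286.56814166]
H1l centre [ 469.61084385 -285.09315469]
C1 centre [ 469.62015326 -283.73887047]
C2 centre [ 472.06447486 -284.6243961 ]
C3 centre [ 469.68799211 -283.59452309]
```

arm_command(targets=[[-0.004, -0.0036, 0, 0], [-0.004, -0.0036, -0.02, 0], [-0.004, -0.0036, -0.04, 0], [-0.004, -0.0036, -0.06, 0], [-0.004, -0.0036, -0.06, 0], [-0.004, -0.0036, -0.06, 0]])

```text
time: 26.07
tool_pos: [0.4663, -0.2839, 0.0797]
ee_rot: [-3.139, -0.003, 1.714]
wrist_force: [-0.0, -0.2, 0.1]
width: 0.0397
finger_force: 30.0
```

arm_command(targets=[[0, 0, -0.015, 0], [0, 0, -0.03, 0], [0, 0, -0.045, 0], [0, 0, -0.06, 0], [0, 0, -0.075, 0], [0, 0, -0.09, 0], [0, 0, -0.09, 0], [0, 0, -0.09, 0]])

```text
time: 26.73
tool_pos: [0.4668, -0.2843, 0.0357]
ee_rot: [-3.141, -0.001, 1.714]
wrist_force: [-0.2, -0.0, 0.2]
width: 0.0395
finger_force: 30.0
```

arm_command(targets=[[0.001, 0, -0.01, 0], [0.001, 0, -0.02, 0], [0.001, 0, -0.02, 0], [0.001, 0, -0.02, 0]])

```text
time: 27.07
tool_pos: [0.4675, -0.2845, 0.0261]
ee_rot: [-3.141, -0.001, 1.714]
wrist_force: [-0.3, 0.3, -1.0]
width: 0.0397
finger_force: 30.0
```

```bash
python3 - <<'E'
from h import *
s=snap("scene","s7");k=dict(interpolation=cv2.INTER_CUBIC)
cv2.imwrite("pics/c7.png",cv2.resize(s[88:158,192:262],(560,560),**k))
o=robot.get_obs();print(o["tool_pos"],o["ee_rot"])
E
```

```text
[ 0.46771489 -0.28459908  0.02644831] [-3.14158957e+00 -7.70379648e-05  1.71396311e+00]
```

View pics/c7.png

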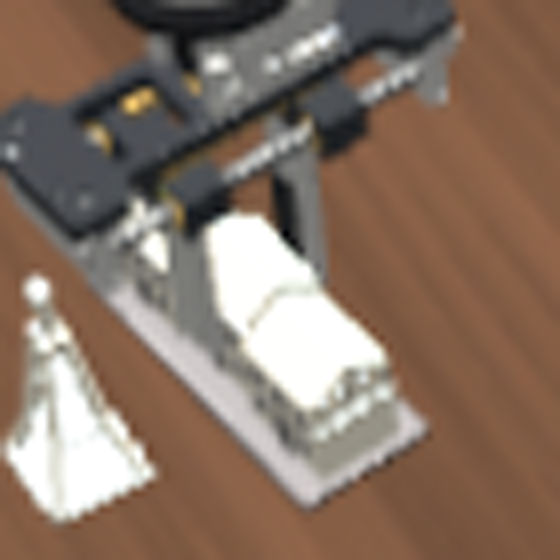

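The house is in the gap, and its roof looks in line with the near neighbour's (joint at about (285,300)). I lower it to contact.

arm_command(targets=[[0, 0, -0.002, 0], [0, 0, -0.004, 0], [0, 0, -0.004, 0], [0, 0, -0.004, 0]])

```text
time: 27.45
tool_pos: [0.4678, -0.2846, 0.0246]
ee_rot: [3.141, 0.0, 1.714]
wrist_force: [1.1, 0.6, -0.6]
width: 0.0402
finger_force: 30.0
```

arm_command(targets=[[0, 0, -0.002, 0], [0, 0, -0.002, 0], [0, 0, -0.002, 0]])

```text
time: 27.7
tool_pos: [0.4678, -0.2847, 0.0245]
ee_rot: [3.141, 0.0, 1.714]
wrist_force: [-1.5, 1.6, 5.3]
width: 0.0397
finger_force: 30.0
```

arm_command(claw=0.255, targets=[[0, 0, 0.001, 0], [0, 0, 0.001, 0], [0, 0, 0.001, 0], [0, 0, 0.001, 0], [0, 0, 0.001, 0], [0, 0, 0.05, 0], [0, 0, 0.12, 0], [0, 0, 0.2, 0]])

```text
time: 28.37
tool_pos: [0.4661, -0.2834, 0.1218]
ee_rot: [-3.137, -0.004, 1.714]
wrist_force: [0.4, -1.4, -0.6]
width: 0.0701
finger_force: 0.0
```

arm_command(targets=[[0, 0, 0.08, 0], [0, 0, 0.16, 0], [-0.05, 0.1, 0.2, 0], [-0.1, 0.18, 0.2, 0], [-0.15, 0.26, 0.2, 0], [-0.2, 0.34, 0.2, 0], [-0.2, 0.4, 0.2, 0], [-0.2, 0.4, 0.2, 0]])

```text
time: 29.03
tool_pos: [0.366, -0.0816, 0.224]
ee_rot: [3.14, -0.001, 1.716]
wrist_force: [-0.3, 0.3, 0.3]
width: 0.0701
finger_force: 0.0
```

```bash
cat > chk.py <<'E'
from h import *
import sys
s=snap("scene","s"+sys.argv[1]);t=snap("top","t"+sys.argv[1])
g=cv2.cvtColor(t,cv2.COLOR_BGR2GRAY).astype(int)
print("rows along ridge-ish");
for r in(205,209,213): print(r,g[r,316:370].tolist())
H=cv2.cvtColor(t,cv2.COLOR_BGR2HSV).astype(int)
for c in range(322,366):
    col=g[:,c].astype(float); o=[]
    for r0,r1 in((198,207),(224,210)):
        st=1 if r1>r0 else -1; th=231; f=None
        for r in range(r0,r1,st):
            if col[r]<th<=col[r+st]: f=r+st*(th-col[r])/(col[r+st]-col[r]);break
        o.append(None if f is None else onz("top",c,f,.05)*1000)
    if o[0] is not None and o[1] is not None:
        a=np.radians(8.2);n=np.array([np.cos(a),np.sin(a)]); print(c,*(round(float(n@p),1) for p in o),round(float(n@(o[0]+o[1])/2),1))
E
python3 chk.py 8
```

```text
rows along ridge-ish
205 [92, 134, 208, 205, 205, 210, 221, 223, 220, 209, 216, 223, 234, 232, 233, 239, 247, 247, 243, 184, 189, 234, 249, 251, 251, 251, 251, 251, 251, 251, 252, 252, 251, 243, 225, 250, 253, 253, 253, 253, 253, 253, 253, 253, 253, 253, 253, 247, 200, 111, 95, 95, 95, 96]
209 [95, 125, 177, 177, 179, 231, 223, 250, 252, 252, 252, 252, 252, 252, 252, 252, 252, 253, 253, 248, 219, 233, 252, 253, 253, 253, 253, 253, 253, 253, 253, 254, 254, 254, 248, 241, 254, 254, 254, 254, 254, 254, 254, 254, 254, 254, 254, 254, 243, 131, 95, 95, 95, 95]
213 [80, 83, 130, 197, 176, 203, 195, 233, 254, 254, 254, 254, 254, 254, 254, 254, 254, 254, 254, 252, 219, 223, 254, 254, 254, 254, 254, 254, 254, 254, 254, 254, 254, 254, 249, 229, 253, 253, 253, 253, 251, 247, 242, 241, 238, 230, 216, 166, 120, 97, 95, 95, 96, 95]
323 446.1 407.4 426.7
324 445.5 403.1 424.3
325 444.4 402.8 423.6
326 444.5 402.6 423.5
327 444.6 402.4 423.5
328 445.7 402.1 423.9
329 444.9 402.5 423.7
330 444.7 402.7 423.7
331 445.2 403.4 424.3
332 445.9 403.2 424.5
333 445.4 403.0 424.2
334 444.5 402.8 423.6
338 443.1 400.7 421.9
339 442.4 401.0 421.7
340 442.0 401.1 421.6
341 442.1 400.9 421.5
342 443.0 400.7 421.8
343 442.2 400.7 421.5
344 441.3 400.8 421.1
345 440.5 400.9 420.7
346 441.6 400.6 421.1
347 441.9 400.8 421.3
348 441.0 400.9 420.9
349 438.3 400.9 419.6
350 444.6 401.2 422.9
351 445.7 409.5 427.6
352 445.3 403.2 424.3
353 444.9 403.3 424.1
354 445.7 403.6 424.6
355 445.5 403.8 424.7
356 445.8 403.7 424.7
357 445.5 403.6 424.5
358 445.2 403.6 424.4
359 445.0 403.3 424.1
360 445.4 403.1 424.3
361 444.2 403.7 423.9
362 442.0 404.5 423.3
363 437.6 405.4 421.5
364 426.8 410.6 418.7
```

The top view shows the house 2.7 mm forward of its neighbours' line, with yaw perhaps 0.4° low and y good to about 0.5 mm. I re-grip to correct this.

arm_command(targets=[[0.03, -0.06, 0, 0], [0.07, -0.14, 0, 0], [0.11, -0.21, 0, 0], [0.14, -0.28, 0, 0], [0.18, -0.35, 0, 0], [0.2, -0.4, 0, 0], [0.2, -0.4, -0.05, 0], [0.2, -0.4, -0.12, 0]])

```text
time: 29.8
tool_pos: [0.47, -0.2896, 0.1653]
ee_rot: [3.137, 0.006, 1.711]
wrist_force: [0.2, 0.4, -0.4]
width: 0.07
finger_force: 0.0
```

arm_command(targets=[[0, 0, -0.05, 0], [0, 0, -0.11, 0], [0, 0, -0.17, 0], [0, 0, -0.17, 0], [0, 0, -0.17, 0], [0, 0, -0.17, 0]])

```text
time: 30.3
tool_pos: [0.4685, -0.286, 0.0799]
ee_rot: [3.14, 0.002, 1.713]
wrist_force: [-0.0, -0.1, 0.2]
width: 0.07
finger_force: 0.0
```

arm_command(targets=[[-0.001, 0.002, -0.03, 0], [-0.001, 0.002, -0.06, 0], [-0.001, 0.002, -0.09, 0], [-0.001, 0.002, -0.106, 0], [-0.001, 0.002, -0.106, 0], [-0.001, 0.002, -0.106, 0], [-0.001, 0.002, -0.106, 0]])

```text
time: 30.88
tool_pos: [0.4684, -0.2846, 0.0275]
ee_rot: [3.139, 0.002, 1.714]
wrist_force: [0.4, 0.1, -0.3]
width: 0.0701
finger_force: 0.0
```

arm_command(claw=1, targets=[[0, 0, 0, 0], [0, 0, 0, 0], [0, 0, 0, 0], [0, 0, 0, 0], [0, 0, 0, 0], [0, 0, 0, 0], [0, 0, 0, 0], [0, 0, 0, 0]])

```text
time: 31.55
tool_pos: [0.4673, -0.2837, 0.0257]
ee_rot: [3.141, 0.0, 1.714]
wrist_force: [0.7, 0.7, 1.3]
width: 0.0399
finger_force: 30.0
```

arm_command(targets=[[0, 0, 0.004, 0], [0, 0, 0.008, 0], [0.003, 0.001, 0.008, 0.002], [0.006, 0.0018, 0.008, 0.0035], [0.006, 0.0018, 0.008, 0.0035], [0.006, 0.0018, 0.008, 0.0035], [0.006, 0.0018, 0.004, 0.0035], [0.006, 0.0018, 0.001, 0.0035]])

```text
time: 32.22
tool_pos: [0.4702, -0.2827, 0.0257]
ee_rot: [-3.141, -0.0, 1.721]
wrist_force: [-0.3, -0.0, -1.0]
width: 0.0397
finger_force: 30.0
```

arm_command(targets=[[0, 0, 0, 0], [0, 0, -0.0015, 0], [0, 0, -0.003, 0], [0, 0, -0.003, 0], [0, 0, -0.003, 0]])

```text
time: 32.63
tool_pos: [0.4703, -0.2828, 0.0257]
ee_rot: [3.141, 0.0, 1.721]
wrist_force: [-2.6, 1.4, 5.3]
width: 0.0399
finger_force: 30.0
```

Contact again, with the shift made. Now I release, retreat and re-measure.

arm_command(claw=0.255, targets=[[0, 0, 0.001, 0], [0, 0, 0.001, 0], [0, 0, 0.001, 0], [0, 0, 0.001, 0], [0, 0, 0.001, 0], [0, 0, 0.05, 0], [0, 0, 0.12, 0], [0, 0, 0.2, 0]])

```text
time: 33.3
tool_pos: [0.4686, -0.2815, 0.1228]
ee_rot: [-3.137, -0.005, 1.721]
wrist_force: [-0.1, -0.7, 1.0]
width: 0.0702
finger_force: 0.0
```

arm_command(targets=[[0, 0, 0.08, 0], [0, 0, 0.16, 0], [-0.05, 0.1, 0.2, 0], [-0.1, 0.18, 0.2, 0], [-0.15, 0.26, 0.2, 0], [-0.2, 0.34, 0.2, 0], [-0.2, 0.4, 0.2, 0], [-0.2, 0.4, 0.2, 0]])

```text
time: 33.97
tool_pos: [0.3685, -0.0797, 0.225]
ee_rot: [3.14, -0.001, 1.723]
wrist_force: [0.3, 0.2, 1.1]
width: 0.0703
finger_force: 0.0
```

```bash
python3 chk.py 9; python3 - <<'E'
from h import *
t=cv2.imread("pics/t3.png");g=cv2.cvtColor(t,cv2.COLOR_BGR2GRAY).astype(int)
for r in(205,213): print("t3",r,g[r,316:370].tolist())
# scene-view bystander drift check: changed pixels between first and last pictures
for a,b in(("t0","t9"),("s0","s9")):
    d=cv2.absdiff(cv2.imread(f"pics/{a}.png"),cv2.imread(f"pics/{b}.png")).max(2)>40
    k,l,st,c=cv2.connectedComponentsWithStats(d.astype(np.uint8)); print(b,[s.tolist() for s in st[1:] if s[4]>25])
E
```

```text
rows along ridge-ish
205 [92, 133, 208, 205, 205, 210, 221, 223, 221, 209, 216, 224, 234, 231, 233, 239, 247, 247, 243, 206, 241, 250, 251, 251, 252, 252, 252, 252, 252, 252, 252, 252, 251, 243, 224, 250, 253, 253, 253, 253, 253, 253, 253, 253, 253, 253, 253, 247, 200, 112, 95, 95, 95, 96]
209 [95, 125, 177, 177, 180, 231, 223, 250, 252, 252, 252, 252, 252, 252, 252, 252, 252, 253, 253, 249, 225, 233, 253, 253, 253, 254, 254, 254, 254, 254, 254, 254, 254, 254, 250, 239, 254, 254, 254, 254, 254, 254, 254, 254, 254, 254, 254, 254, 243, 130, 94, 95, 94, 95]
213 [81, 84, 130, 197, 176, 203, 194, 233, 254, 254, 254, 254, 254, 254, 254, 254, 254, 254, 254, 252, 223, 232, 254, 254, 254, 254, 254, 254, 254, 254, 254, 254, 254, 252, 235, 226, 253, 253, 253, 253, 251, 247, 242, 241, 237, 230, 215, 166, 120, 98, 95, 95, 96, 95]
323 446.1 407.4 426.7
324 445.5 403.1 424.3
325 444.4 402.8 423.6
326 444.5 402.6 423.6
327 444.7 402.4 423.6
328 445.7 402.1 423.9
329 444.7 402.6 423.6
330 444.7 402.7 423.7
331 445.2 403.4 424.3
332 445.8 403.2 424.5
333 445.2 402.9 424.0
334 443.9 402.8 423.3
337 444
[... 1078 characters left out ...]
253, 252, 251, 247, 241, 240, 237, 229, 214, 165, 119, 97, 95, 95, 95, 94]
t9 [[241, 154, 23, 8, 35], [236, 157, 38, 24, 472], [167, 164, 38, 22, 703], [248, 182, 7, 8, 38], [257, 184, 6, 8, 37], [337, 203, 14, 13, 144], [244, 214, 92, 170, 5387], [0, 260, 172, 124, 10419], [91, 298, 18, 15, 34], [174, 314, 106, 70, 3028], [244, 344, 8, 7, 28], [243, 351, 32, 33, 580], [218, 372, 10, 12, 30]]
s9 [[250, 0, 193, 121, 5505], [445, 0, 67, 79, 1133], [361, 62, 46, 57, 1098], [393, 77, 119, 91, 3095], [427, 80, 26, 26, 392], [396, 99, 29, 25, 400], [213, 115, 19, 23, 190], [210, 187, 38, 49, 944], [243, 191, 14, 21, 171], [471, 204, 41, 73, 1239], [261, 264, 49, 59, 1351], [491, 281, 21, 20, 179]]
```

```bash
python3 -c "
from bench import robot
print(robot.close_job())"
```

```text
the job is handed in; nothing more can be done
None
```

The job is done and handed in at 34 s: lamp slid to off, lid knob-up on the plate, and the house upright in the terrace gap, flush to about 0.3 mm and square by the top view; the side gaps looked even but were only roughly measurable.

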